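Load the index table and hold it at the third click

ROBOT

A 6-joint arm with a two-finger parallel gripper is mounted at the origin on the work surface. World frame = base frame: x ahead of the robot, y to its left, z up, the work surface at z = 0. Lengths are in m, angles in degrees, forces in N, time in s.
With the tool pointing down it reaches from about 0.25 to 0.725 m from the base axis. Payload 4 kg.
Tool frame: the origin (TCP) lies on the centre line of the jaws, within the pads' length; the fingertips stand 25 mm ahead of it and the grasp point (between the pads) lies 6 mm ahead of it; z points along the fingers, y is the direction in which the jaws open and shut (so a half turn about z gives the same grasp; the last joint's range is limited). The gripper opens to 85 mm and grips with 20 to 120 N. Pads are 22 mm wide; open, the fingers measure 114 mm over their backs; the gripper's body (76 mm by 85 mm) begins 54 mm behind the grasp point. The pads swing forward as they close: fully open they stand 13 mm farther back than shut.
Start: joints at [-74.943, 13.785, 0.286, 76.501, 0, 90], TCP at [0.13, -0.483, 0.256] pointing down, gripper open.
Joint ranges: [-155.79, 155.79], [-60.16, 107.12], [-62.33, 73.08], [-114, 123.19], [-81.49, 82.49], [-180, 180]. Speed limits (degrees/s): [159.86, 159.86, 180, 180, 180, 180].

INTERFACE

Orientations are given as a 3x3 rotation matrix whose columns are the frame's x, y, z axes.
In Python, from station import robot, vision gives the robot as it stands.
- The arm moves only by the tool servo_tool, never from a script. Its argument "targets" is text: rows parted by semicolons, each of 6 numbers parted by spaces: the shift along the tool's x, y, z in cm, then the turn, a rotation vector about the tool's x, y, z in rad. A call has 1 to 20 rows; each row shifts and turns the commanded pose from where the row before left it, along the tool's axes as they then stand; what a row does not reach is not made up. A row lasts 1/12 s, in which the tool goes at most 41.7 mm and 7.16 degrees, less where a joint would pass 70% of its speed; a pose out of reach is approached as far as the arm can. A call is refused whole if a number of a shift passes 4.17 or a number of a turn 0.125, either way. A call with a gripper value outside its range is refused whole. "gripper" is the opening, from -1 (shut) to 1 (fully open), set as the call begins (left out, the last holds). The fingers move at their own pace and stop on an object; "newtons" is the grip in N (left out, the last holds). Time passes only in rows, so rows that do not move let the fingers close. It gives the time, the measured TCP pose, the force and the opening at its end, in the units of the state.
- robot.read_state(): the state, without advancing time (a new reading comes with each control period).
- vision.camera(name): name is "side" or "top"; returns (picture, depth): 420x560x3 uint8, red, green, blue; 420x560 float32, m along the optical axis (not along the pixel's ray), 0 where there is no reading.
- vision.camera_params(name): a dict with "K" (3x3 intrinsics, pixels), "k1" (the pictures are not rectified: a ray, as slopes to the right and down, at radius r is drawn at 1 + k1 r^2 times it, then the intrinsics apply), "R" (3x3) and "t" (3): a world point X has camera coordinates R X + t. Camera axes: x right, y down, z forward; pixel columns grow to the right and rows downward; lengths in m; the calibration is good to about 2 mm. A picture is of the moment at which its call begins. camera_params takes no time and is no camera call.
- robot.sign_off(): hands the job in, once; it reports no verdict.
Trained networks look in the newest picture that a camera, given by its name, has taken for a name from the list of things; names that differ only in an ending like _2 or _b are one class to them, and where a whole thing is asked for, a point or a joint stands for the part that bears it (a point fixed in the world has none). Each returns a list of dicts, best first, with "score" (0 to 1); they miss things now and then, are a little off and sometimes report something else, mostly with a low value. They report only what shows in the picture. A call takes as long as a camera call. They do not tell look-alikes from the thing itself.
- vision.search_frame(label, camera): "bbox" ([left, top, right, bottom] in pixels, round what is visible of it).
- vision.cut_out(label, camera): "mask" (420x560 bool, what is visible of it) and "bbox" ([left, top, right, bottom] in pixels, round what is visible of it).
- vision.spot_point(label, camera): "centre" ([column, row] in pixels: a listed point, or the origin of a listed thing).
The state is a dict: "clock": time; "joint_positions": joint angles; "qvel": joint speeds; "effort": joint torques, N m; "ee_pos": TCP position; "tool_rot": TCP orientation; "wrist_force": force on the tool from outside, world axes, zero at the start; "ft_torque": the same for the moment, N m; "opening": opening from 0.0 (shut) to 1.0 (fully open).
Only numpy, scipy, OpenCV 4.12 (cv2) and the standard library are available. Lean on these libraries where they do the work, as an engineer would, in place of code of your own. Each camera call takes 0.05 s, during which the arm holds its last target. There are 200 camera calls.

TASK

Put each of the two loose steel collars on the index table's post that fits its bore, fully down, while the table still stands at its home stop. Then take the black bar knob and turn the table clockwise (seen from above) three clicks, counting from home and not going past the third, and finish still holding the knob there so a workmate can stamp the collars. Leave the oil bottle, the wrench and the bin of chain links where they are.

Things in the scene. Friction and masses are not known exactly. Their poses are not given: they have to be found in the camera images.
- fixture: round green housing of the index fixture, 190 mm across, 30 mm high, fixed to the bench; origin under its centre, on the turning axis. Carries the aluminium index table, a disc 166 mm across, top 42 mm above the bench, that turns with its two posts, hub and bar knob. A steel tab on the housing's rim points at the first of six dark ticks on the disc at home, at the fourth at the third click.
- index_table (a joint): index table's angle, rad: 0 = home hard stop, where it starts; grows clockwise seen from above. Clicks every 24 degrees: 0.419, 0.838, third 1.257, up to a hard stop at the fifth, 2.094. Within 12 degrees the detent pulls into the nearest click; the hump between takes 0.2 to 0.28 N m: the resisting moment rises, falls to zero and reverses once a click.
- knob: black bar knob standing at the centre of the index table, fixed to it: 54 mm long, 16 mm wide, 38 mm high. Origin: centre of its underside, on the table's axis, 22 mm above the table's top face (a 34 mm round hub fills the gap). Its own x is along the bar and points to the thin post, z up. Pinch it across its 16 mm width (own y).
- knob_grip (a point): point on the table's axis at the height to grip the bar knob: 22 mm above the knob's underside, 16 mm below its top, 86 mm above the bench. Axes as the knob's.
- thin_post (a point): foot of the thin round steel post, on the table's top face, 60 mm from the table's axis. Post 15 mm in diameter, 36 mm high, the top 9 mm tapering to 6 mm. Takes the small-bore collar. z up.
- thick_post (a point): foot of the thick round steel post, on the table's top face, 60 mm from the axis straight across from the thin post. Post 27 mm in diameter, 36 mm high, the top 9 mm tapering to 18 mm. Takes the large-bore collar. z up.
- small_bore_collar: loose dark steel ring standing flat on the bench: outside 44 mm, 25 mm high, bore 18 mm (thick wall), about 0.2 kg. Origin: centre of its underside, z up along the bore.
- large_bore_collar: loose dark steel ring standing flat on the bench: outside 44 mm, 25 mm high, bore 30 mm (thin wall), about 0.13 kg. Origin: centre of its underside, z up along the bore.
- oil_can: bystander: white bottle with a black cap, 56 mm across, 130 mm high, origin under its centre. Not to be moved.
- wrench: bystander: steel wrench lying flat on the bench beyond the fixture, along its own x. Not to be moved.
- link_bin: bystander: open grey plastic bin 160 x 110 x 50 mm with black chain links, fixed to the bench, origin under its centre.
Mind the look-alikes: they are no part of the job. Leave any brown or turquoise look-alike of the small_bore_collar alone.

How it is judged (in metres and radians):
On the way, in this order (a step that is already met when the one before it is completed fails the run):
1. both collars sit fully down on their matching posts, let go, with the table still at home (distance between small_bore_collar and thin_post below 0.004 m and angle between each of small_bore_collar, large_bore_collar's own z axis and vertical below 0.06 rad and distance between large_bore_collar and thick_post below 0.004 m and contact force between the fingers and small_bore_collar below 0.1 N and contact force between the fingers and large_bore_collar below 0.1 N and value of joint index_table below 0.12 rad), for 0.2 s.
2. the table has come to the first click or beyond while the knob is held (value of joint index_table above 0.35 rad and contact force between the fingers and knob above 1 N).
At the end, for the whole second after the job is handed in: Small-bore collar fully down on the thin post and large-bore collar on the thick post (origin within 4 mm of the post's foot, upright within 0.06 rad, not touched by the fingers); index table at rest in the third click (1.257 rad, within 0.1 rad); the fingers still grip the knob with more than 2 N (distance between small_bore_collar and thin_post below 0.004 m and angle between each of small_bore_collar, large_bore_collar's own z axis and vertical below 0.06 rad and distance between large_bore_collar and thick_post below 0.004 m and contact force between the fingers and small_bore_collar below 0.1 N and contact force between the fingers and large_bore_collar below 0.1 N and value of joint index_table between 1.157 and 1.357 rad and velocity of joint index_table between -0.1 and 0.1 rad/s and contact force between the fingers and knob above 2 N); the arm keeps its last pose, push and grip.
It fails at once if the table is turned past the third click (over 1.47 rad) (value of joint index_table above 1.47 rad).
It fails at once if the oil bottle is moved more than 20 mm (distance of oil_can from where it was at the start of the episode above 0.02 m).
It fails at once if the wrench is moved more than 20 mm (distance of wrench from where it was at the start of the episode above 0.02 m).
It also fails if it takes over 72 s, if anything falls off the work surface, if the arm or the gripper's body presses on something with over 40 N, if the wrist force passes 120 N, or if a joint passes its speed limit or range.

## Working session

There is one attempt and no reset: what is moved stays moved. The work goes in short steps, Python scripts to look and compute and a tool call to move; the robot and the scene stay as the last step left them, time stands still between calls to the robot, and variables do not carry over. Pictures are saved under pics/ and viewed, about 8 in all and at most 12, crops included, and the job is handed in when it is done.

Besides the shell and the picture viewer there is one more tool, called after "Emit:" as name(argument=value, ...) on one line, values as JSON. servo_tool: Moves the arm, as the interface text tells. Its arguments: {"type":"object","properties":{"targets":{"type":"string"},"gripper":{"type":"number"},"newtons":{"type":"number"}},"required":["targets"]}

```bash
mkdir -p pics; ls; cat > h.py <<'E'
import numpy as np, cv2
from station import robot, vision
def pix2ray(name,px):
    p=vision.camera_params(name);K=np.array(p["K"]);k=p["k1"]
    x=np.array([(px[0]-K[0,2])/K[0,0],(px[1]-K[1,2])/K[1,1]]);u=x.copy()
    for _ in range(20): u=x/(1+k*(u@u))
    R=np.array(p["R"]);t=np.array(p["t"])
    return -R.T@t, R.T@np.array([u[0],u[1],1.0])
def at_z(name,px,z):
    c,d=pix2ray(name,px); return c+d*(z-c[2])/d[2]
def cloud(name,depth):
    p=vision.camera_params(name);K=np.array(p["K"])
    h,w=depth.shape
    g=np.stack(np.meshgrid(np.arange(w),np.arange(h)),-1).reshape(-1,2).astype(float)
    x=(g-[K[0,2],K[1,2]])/[K[0,0],K[1,1]];u=x.copy()
    for _ in range(20): u=x/(1+p["k1"]*(u**2).sum(1,keepdims=True))
    d=depth.reshape(-1,1)
    X=np.hstack([u*d,d])
    return ((X-np.array(p["t"]))@np.array(p["R"])).reshape(h,w,3)
def proj(name,X):
    p=vision.camera_params(name);K=np.array(p["K"])
    c=np.array(p["R"])@np.array(X)+np.array(p["t"]);u=c[:2]/c[2];u=u*(1+p["k1"]*(u@u))
    return np.array([K[0,0]*u[0]+K[0,2],K[1,1]*u[1]+K[1,2]])
E
python3 - <<'E'
from h import *
ims=[]
for n in("top","side"):
    im,d=vision.camera(n);np.savez(f"{n}0.npz",im=im,d=d);ims.append(im)
    p=vision.camera_params(n);print(n,-np.array(p["R"]).T@np.array(p["t"]),np.array(p["K"]).round(1).tolist(),p["k1"])
    for l in("small_bore_collar","large_bore_collar","fixture","oil_can","wrench","knob"):
        for r in vision.search_frame(l,n)[:4]: print(n,l,round(r["score"],2),np.round(r["bbox"]).tolist())
    for l in("thin_post","thick_post","knob_grip","knob","fixture"):
        for r in vision.spot_point(l,n)[:2]: print(n,l,round(r["score"],2),np.round(r["centre"],1).tolist())
    cv2.imwrite(f"pics/{n}0.png",im[:,:,::-1])
print(robot.read_state())
E
```

```text
pics
top [0.44670242 0.01002358 1.05434453] [[426.8, 0.0, 275.3], [0.0, 426.8, 207.9], [0.0, 0.0, 1.0]] -0.0588033469377924
top small_bore_collar 0.7 [362.0, 182.0, 380.0, 199.0]
top small_bore_collar 0.68 [355.0, 247.0, 375.0, 268.0]
top small_bore_collar 0.55 [355.0, 217.0, 372.0, 233.0]
top large_bore_collar 0.64 [148.0, 256.0, 169.0, 271.0]
top large_bore_collar 0.61 [217.0, 200.0, 288.0, 270.0]
top fixture 0.78 [214.0, 194.0, 294.0, 276.0]
top oil_can 0.63 [80.0, 168.0, 122.0, 198.0]
top wrench 0.56 [274.0, 117.0, 288.0, 186.0]
top knob 0.53 [217.0, 201.0, 288.0, 272.0]
top knob 0.5 [244.0, 222.0, 255.0, 245.0]
top thin_post 0.55 [243.9, 208.3]
top thick_post 0.7 [256.9, 259.1]
top thick_post 0.64 [283.6, 150.3]
top knob_grip 0.69 [249.3, 232.9]
top knob 0.6 [249.4, 235.1]
top fixture 0.81 [254.0, 235.5]
side [ 0.54075832 -0.65660349  0.81323355] [[397.9, 0.0, 284.1], [0.0, 397.9, 208.7], [0.0, 0.0, 1.0]] -0.024311592179623653
side small_bore_collar 0.83 [315.0, 301.0, 331.0, 323.0]
side small_bore_collar 0.71 [232.0, 304.0, 256.0, 328.0]
side small_bore_collar 0.63 [273.0, 296.
[... 514 characters left out ...]
01,  7.65020635e+01,
       -2.09986412e-04,  9.00000735e+01]), 'qvel': array([ 0.00905736,  0.02919655,  0.06424718, -0.05116421,  0.06471989,
        0.00106258]), 'effort': array([-1.95557310e-03, -3.72217906e+01,  2.52692896e+01,  1.33797865e-03,
        9.14343332e-05,  1.09891897e-05]), 'ee_pos': array([ 0.12987845, -0.48281746,  0.25630018]), 'tool_rot': array([[ 9.65671204e-01,  2.59767445e-01, -1.28712099e-05],
       [ 2.59767445e-01, -9.65671204e-01,  3.37392408e-05],
       [-3.66500037e-06, -3.59245346e-05, -9.99999999e-01]]), 'wrist_force': array([-0.42400884, -0.75069397,  0.02738275]), 'ft_torque': array([-0.01706072, -0.03762322, -0.02012899]), 'opening': 1.0021471944793694}
```

View pics/top0.png

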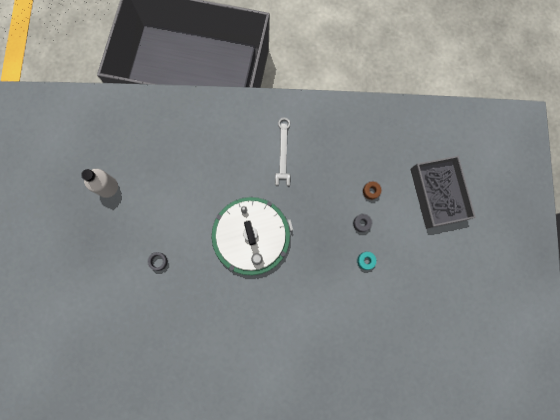

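View pics/side0.png

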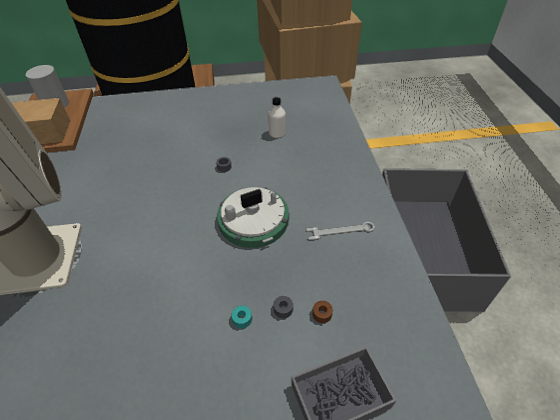

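Top view: candidates for the small collar are brown (372,190), dark steel (363,223) and turquoise (368,261). The dark steel one at (363,223) is the small collar. The large thin-wall ring is at (158,262), the thin post at about (244,210) and the thick post at about (257,259). Measuring these now, with one close crop.

```bash
python3 - <<'E'
from h import *
T=np.load("top0.npz");S=np.load("side0.npz")
for n,D in(("top",T),("side",S)):
    C=cloud(n,D["d"]);ok=D["d"]>0
    print(n,"bench z",np.median(C[...,2][ok&(abs(C[...,1])<.3)&(C[...,0]>.3)&(C[...,0]<.6)]))
    def blob(c,r,z0,z1,tag):
        m=ok&(np.hypot(C[...,0]-c[0],C[...,1]-c[1])<r)&(C[...,2]>z0)&(C[...,2]<z1)
        P=C[m]
        if len(P)<3: print(n,tag,len(P));return
        (mx,my),rad=cv2.minEnclosingCircle(P[:,:2].astype(np.float32))
        print(n,tag,len(P),"mean",P.mean(0).round(4),"circ",round(mx,4),round(my,4),round(rad,4),"zmax",P[:,2].max().round(4))
        return P
    small=at_z("top",(363,223),.025);large=at_z("top",(158,262),.025)
    fx=at_z("top",(251,236),.042)
    blob(small,.035,.018,.035,"small");blob(large,.035,.018,.035,"large")
    blob(fx,.11,.035,.05,"disc")
    P=blob(fx,.04,.09,.115,"knob")
    if P is not None:
        r=cv2.minAreaRect(P[:,:2].astype(np.float32));print(r)
        u,s,v=np.linalg.svd(P[:,:2]-P[:,:2].mean(0));print("dir",v[0])
    for nm,px in(("thin",(244,210)),("thick",(257,259))):
        blob(at_z("top",px,.078),.028,.06,.085,nm)
    for l in("small_bore_collar","large_bore_collar"):
        for r in vision.cut_out(l,n)[:3]:
            ys,xs=np.nonzero(r["mask"]);e=cv2.minEnclosingCircle(np.c_[xs,ys].astype(np.float32))
            print(n,l,round(r["score"],2),len(xs),"c",e[0],e[1],at_z(n,e[0],.0125).round(4))
    for l,z in(("thin_post",.042),("thick_post",.042),("knob_grip",.086),("small_bore_collar",0),("large_bore_collar",0),("fixture",0)):
        for r in vision.spot_point(l,n)[:3]: print(n,l,round(r["score"],2),at_z(n,r["centre"],z).round(4))
im=T["im"]
a=cv2.resize(im[180:280,205:305],(400,400),interpolation=cv2.INTER_CUBIC)
b=cv2.resize(im[175:275,335:395],(240,400),interpolation=cv2.INTER_CUBIC);c=cv2.resize(im[242:282,138:178],(160,160),interpolation=cv2.INTER_CUBIC)
c=cv2.copyMakeBorder(c,0,240,0,0,cv2.BORDER_CONSTANT)
cv2.imwrite("pics/crop1.png",np.hstack([a,b,c])[:,:,::-1])
E
```

```text
top bench z 0.00046250777499113146
top small 205 mean [ 0.5931 -0.2298  0.0247] circ 0.5937 -0.2304 0.0225 zmax 0.031
top large 152 mean [0.484  0.2678 0.0244] circ 0.4843 0.269 0.0222 zmax 0.0296
top disc 3385 mean [0.5528 0.045  0.042 ] circ 0.5521 0.0444 0.092 zmax 0.0493
top knob 171 mean [0.5527 0.0446 0.1016] circ 0.5528 0.0451 0.027 zmax 0.1063
((0.553056001663208, 0.04471409320831299), (0.05356181785464287, 0.01588812842965126), 16.800254821777344)
dir [-0.9574833  -0.28848869]
top thin 32 mean [0.6094 0.0618 0.0734] circ 0.6097 0.0619 0.0069 zmax 0.0799
top thick 106 mean [0.4954 0.0274 0.0752] circ 0.4957 0.0275 0.0133 zmax 0.082
top small_bore_collar 0.6 268 c (366.1428527832031, 260.23809814453125) 9.311171531677246 [ 0.5003 -0.2394  0.0125]
top small_bore_collar 0.56 238 c (371.6707458496094, 189.9146270751953) 9.203433990478516 [ 0.6767 -0.255   0.0125]
top large_bore_collar 0.52 163 c (157.34210205078125, 261.02630615234375) 9.12565803527832 [0.4842 0.2685 0.0125]
top thin_post 0.55 [0.6151 0.0625 0.042 ]
top thick_post 0.7 [0.4946 0.0273 0.042 ]
top thick_post 0.64 [ 
[... 1174 characters left out ...]
0.2403  0.0125]
side small_bore_collar 0.62 362 c (322.0, 311.5) 11.236202239990234 [ 0.6771 -0.2542  0.0125]
side large_bore_collar 0.47 185 c (223.88888549804688, 163.72222900390625) 7.830273151397705 [0.4854 0.2699 0.0125]
side large_bore_collar 0.21 2463 c (252.5, 211.0) 31.64263343811035 [0.5534 0.065  0.0125]
side thin_post 0.68 [0.6064 0.0545 0.042 ]
side thick_post 0.74 [0.4918 0.036  0.042 ]
side knob_grip 0.73 [0.5475 0.043  0.086 ]
side small_bore_collar 0.91 [ 0.6777 -0.2551  0.    ]
side small_bore_collar 0.76 [ 0.5897 -0.2313  0.    ]
side small_bore_collar 0.63 [ 0.5015 -0.2403  0.    ]
side large_bore_collar 0.56 [0.4886 0.2653 0.    ]
side fixture 0.97 [0.5498 0.0494 0.    ]
```

View pics/crop1.png

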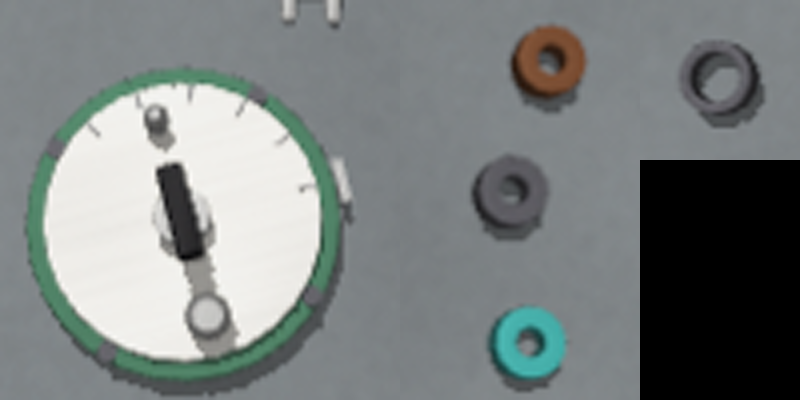

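The crop confirms it: the grey steel thick-wall ring between brown and turquoise is the small collar, and the thin-wall ring at left is the large one. The jaw direction needed for both posts and the knob is close to the current one. I'll move above the small collar.

Emit:
servo_tool(targets="0 0 0 0 0 -0.026; 1.5 -0.3 0.3 0 0 0; 3.2 -0.68 0.8 0 0 0; 3.2 -0.68 0.8 0 0 0; 3.2 -0.68 0.8 0 0 0; 3.2 -0.68 0.8 0 0 0; 3.2 -0.68 0.8 0 0 0; 3.2 -0.68 0.8 0 0 0; 3.2 -0.68 0.8 0 0 0; 3.2 -0.68 0.8 0 0 0; 3.2 -0.68 0.8 0 0 0; 3.2 -0.68 0.8 0 0 0; 3.2 -0.68 0.8 0 0 0; 3.2 -0.68 0.8 0 0 0; 3.2 -0.68 0.8 0 0 0; 3.2 -0.68 0.8 0 0 0; 3.2 -0.68 0.8 0 0 0; 1.8 -0.38 0.5 0 0 0; 0 0 0 0 0 0; 0 0 0 0 0 0", gripper=1)

```text
clock: 3.67
ee_pos: [0.5909, -0.2315, 0.1273]
tool_rot: [[0.958, 0.287, -0.002], [0.287, -0.958, 0.0], [-0.002, -0.001, -1.0]]
wrist_force: [0.0, -1.2, 0.2]
opening: 0.998
```

```bash
cat >> h.py <<'E'
PTS=dict(small=(.594,-.2303),large=(.4846,.268),thin=(.6105,.0619),thick=(.4955,.0277),axis=(.553,.0448))
def go(name,z,yaw=16.6):
    s=robot.read_state();R=np.array(s["tool_rot"]);p=np.array(s["ee_pos"])
    d=R.T@(np.array([*PTS[name],z])-p)*100
    y=np.degrees(np.arctan2(R[1,0],R[0,0]))
    print(name,"clock",round(s["clock"],2),"pos",p.round(4),"d_cm",d.round(2),"yaw",y.round(2),"tiltz",R[:,2].round(4),"q",np.round(s["joint_positions"],1),"F",np.round(s["wrist_force"],1),"M",np.round(s["ft_torque"],2),"open",round(s["opening"],3))
E
python3 -c "
from h import *
go('small',.030)"
```

```text
small clock 3.67 pos [ 0.5909 -0.2315  0.1273] d_cm [ 0.34 -0.02  9.72] yaw 16.66 tiltz [-1.7e-03  3.0e-04 -1.0e+00] q [-21.4  33.4  10.5  67.2  -0.  142. ] F [ 0.  -1.2  0.2] M [ 0.01  0.01 -0.02] open 0.998
```

Emit:
servo_tool(targets="0.35 0 1.5 0 0 0; 0 0 2 0 0 0; 0 0 2 0 0 0; 0 0 2 0 0 0; 0 0 1.5 0 0 0; 0 0 0.7 0 0 0; 0 0 0 0 0 0; 0 0 0 0 0 0; 0 0 0 0 0 0")

```text
clock: 4.42
ee_pos: [0.5947, -0.2323, 0.0329]
tool_rot: [[0.959, 0.284, 0.002], [0.284, -0.959, -0.001], [0.002, 0.002, -1.0]]
wrist_force: [-0.5, 0.2, -0.4]
opening: 0.996
```

```bash
python3 -c "
from h import *
go('small',.030)
im,d=vision.camera('side')
cv2.imwrite('pics/a1.png',cv2.resize(im[240:370,210:370],(640,520),interpolation=cv2.INTER_CUBIC)[:,:,::-1])"
```

```text
small clock 4.42 pos [ 0.5947 -0.2323  0.0329] d_cm [-0.01 -0.21  0.29] yaw 16.51 tiltz [ 0.0023 -0.001  -1.    ] q [-21.3  38.7   4.7  55.8  -0.  142.2] F [-0.5  0.2 -0.4] M [ 0.06 -0.02 -0.05] open 0.996
```

View pics/a1.png

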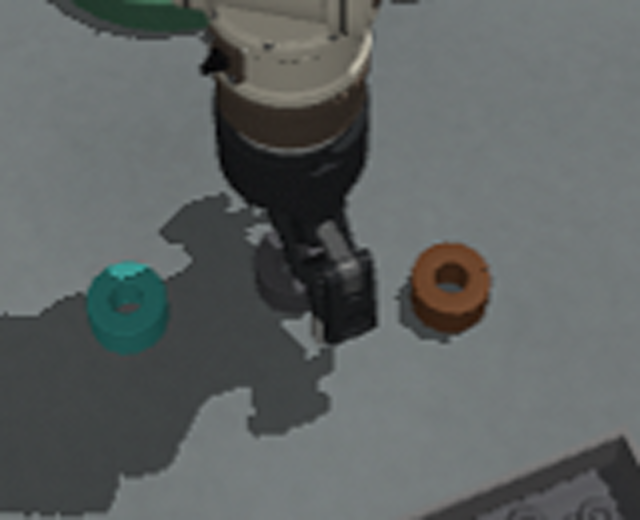

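The small collar lies between the open jaws, with the finger in front of it at crop (345,290) and clear of the brown and turquoise rings. Closing.

Emit:
servo_tool(targets="0 -0.1 0.15 0 0 0; 0 0 0 0 0 0; 0 0 0 0 0 0; 0 0 0 0 0 0; 0 0 0 0 0 0; 0 0 0 0 0 0; 0 0 0 0 0 0; 0 0 0 0 0 0; 0 0 0 0 0 0; 0 0 0 0 0 0; 0 0 0 0 0 0; 0 0 0 0 0 0", gripper=-1, newtons=40)

```text
clock: 5.47
ee_pos: [0.594, -0.2304, 0.0306]
tool_rot: [[0.959, 0.285, 0.001], [0.285, -0.959, 0.0], [0.001, 0.0, -1.0]]
wrist_force: [-2.9, 1.1, 5.9]
opening: 0.502
```

Emit:
servo_tool(targets="0 0 -1 0 0 0; 0 0 -2 0 0 0; 0 0 -3 0 0 0; 0 0 -3 0 0 0; 0 0 -3 0 0 0; 0 0 -1.5 0 0 0; 0 0 0 0 0 0; 0 0 0 0 0 0")

```text
clock: 6.13
ee_pos: [0.594, -0.2307, 0.1654]
tool_rot: [[0.959, 0.285, 0.001], [0.285, -0.959, -0.001], [0.001, 0.001, -1.0]]
wrist_force: [-0.3, -0.4, -2.4]
opening: 0.497
```

```bash
python3 -c "
from h import *
go('thin',.165)"
```

```text
thin clock 6.13 pos [ 0.594  -0.2307  0.1654] d_cm [ 9.910e+00 -2.758e+01  2.000e-02] yaw 16.55 tiltz [ 1.5e-03 -8.0e-04 -1.0e+00] q [-21.2  32.1  14.1  71.9  -0.  142.2] F [-0.3 -0.4 -2.4] M [ 0.04 -0.02 -0.04] open 0.497
```

Emit:
servo_tool(targets="0.5 -1.4 0 0 0 0; 1.0 -2.8 0 0 0 0; 1.0 -2.8 0 0 0 0; 1.0 -2.8 0 0 0 0; 1.0 -2.8 0 0 0 0; 1.0 -2.8 0 0 0 0; 1.0 -2.8 0 0 0 0; 1.0 -2.8 0 0 0 0; 1.0 -2.8 0 0 0 0; 1.0 -2.6 0 0 0 0; 0.4 -1.2 0 0 0 0; 0 0 0 0 0 0; 0 0 0 0 0 0; 0 0 0 0 0 0; 0 0 0 0 0 0")

```text
clock: 7.38
ee_pos: [0.6096, 0.061, 0.1641]
tool_rot: [[0.959, 0.283, -0.001], [0.283, -0.959, -0.001], [-0.002, 0.0, -1.0]]
wrist_force: [-0.6, -0.9, -2.5]
opening: 0.5
```

```bash
python3 -c "
from h import *
go('thin',.125)
im,d=vision.camera('side');im2,d2=vision.camera('top')
f=lambda i,r0,c0:cv2.resize(i[r0:r0+110,c0:c0+90],(360,440),interpolation=cv2.INTER_CUBIC)
cv2.imwrite('pics/a2.png',np.hstack([f(im,150,215),f(im2,180,205)])[:,:,::-1])
C=cloud('side',d);m=(d>0)&(np.hypot(C[...,0]-.6105,C[...,1]-.0619)<.027)
for z0,z1 in((.06,.085),(.118,.15),(.15,.17)):
  P=C[m&(C[...,2]>z0)&(C[...,2]<z1)]
  if len(P)>2: print(z0,len(P),P.min(0).round(4),P.max(0).round(4))"
```

```text
thin clock 7.38 pos [0.6096 0.061  0.1641] d_cm [ 0.12 -0.06  3.91] yaw 16.45 tiltz [-1.5e-03 -6.0e-04 -1.0e+00] q [  5.7  29.5   9.5  70.1  -0.  169.3] F [-0.6 -0.9 -2.5] M [-0.02  0.04 -0.03] open 0.5
0.06 38 [0.6047 0.0538 0.0604] [0.6184 0.0647 0.0815]
0.118 36 [0.5881 0.0386 0.1346] [0.6073 0.0702 0.1495]
0.15 117 [0.5882 0.0383 0.1501] [0.6177 0.0836 0.1689]
```

View pics/a2.png

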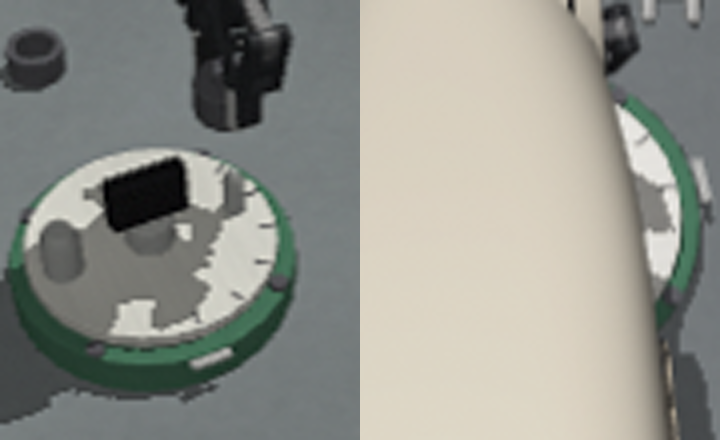

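The side view shows the collar held above the thin post (post at crop (232,190), collar at (228,100)). Descending onto it.

Emit:
servo_tool(targets="0.12 -0.06 0.5 0 0 0; 0 0 1 0 0 0; 0 0 1 0 0 0; 0 0 1 0 0 0; 0 0 0.9 0 0 0; 0 0 0.5 0 0 0; 0 0 0 0 0 0; 0 0 0 0 0 0; 0 0 0 0 0 0; 0 0 0 0 0 0")

```text
clock: 8.32
ee_pos: [0.6116, 0.0633, 0.1165]
tool_rot: [[0.959, 0.285, 0.001], [0.285, -0.959, 0.0], [0.001, 0.0, -1.0]]
wrist_force: [-0.4, -0.7, -2.1]
opening: 0.498
```

```bash
python3 -c "
from h import *
go('thin',.0725)"
```

```text
thin clock 8.32 pos [0.6116 0.0633 0.1165] d_cm [-0.15  0.1   4.4 ] yaw 16.55 tiltz [ 1.5e-03  2.0e-04 -1.0e+00] q [  5.9  31.7   5.7  64.    0.  169.4] F [-0.4 -0.7 -2.1] M [ 0.02 -0.03 -0.01] open 0.498
```

Emit:
servo_tool(targets="-0.07 0.05 0.5 0 0 0; 0 0 0.5 0 0 0; 0 0 0.5 0 0 0; 0 0 0.4 0 0 0; 0 0 0 0 0 0; 0 0 0 0 0 0; 0 0 0 0 0 0")

```text
clock: 8.9
ee_pos: [0.6105, 0.0625, 0.0967]
tool_rot: [[0.959, 0.285, -0.0], [0.285, -0.959, 0.0], [-0.0, -0.0, -1.0]]
wrist_force: [0.2, 0.4, -1.7]
opening: 0.503
```

```bash
python3 -c "
from h import *
go('thin',.0725)"
```

```text
thin clock 8.9 pos [0.6105 0.0625 0.0967] d_cm [-0.02  0.06  2.42] yaw 16.55 tiltz [-1.e-04  0.e+00 -1.e+00] q [  5.8  32.6   4.1  61.5   0.  169.3] F [ 0.2  0.4 -1.7] M [-0.02 -0.01 -0.01] open 0.503
```

Emit:
servo_tool(targets="0 0 0.5 0 0 0; 0 0 0.5 0 0 0; 0 0 0.5 0 0 0; 0 0 0.4 0 0 0; 0 0 0.3 0 0 0; 0 0 0.15 0 0 0; 0 0 0 0 0 0; 0 0 0 0 0 0; 0 0 0 0 0 0")

```text
clock: 9.65
ee_pos: [0.6107, 0.0626, 0.0735]
tool_rot: [[0.959, 0.285, 0.001], [0.285, -0.959, 0.0], [0.001, 0.0, -1.0]]
wrist_force: [0.0, 0.7, -1.0]
opening: 0.497
```

```bash
python3 -c "
from h import *
go('thin',.0725)"
```

```text
thin clock 9.65 pos [0.6107 0.0626 0.0735] d_cm [-0.04  0.06  0.1 ] yaw 16.55 tiltz [ 5.e-04  1.e-04 -1.e+00] q [  5.8  33.9   2.6  58.6   0.  169.3] F [ 0.   0.7 -1. ] M [-0.01 -0.01  0.06] open 0.497
```

Emit:
servo_tool(targets="0 0 0.1 0 0 0; 0 0 0 0 0 0; 0 0 0 0 0 0")

```text
clock: 9.9
ee_pos: [0.6109, 0.0626, 0.0727]
tool_rot: [[0.959, 0.285, 0.001], [0.285, -0.959, 0.0], [0.001, 0.0, -1.0]]
wrist_force: [0.3, -0.3, -0.4]
opening: 0.501
```

Emit:
servo_tool(targets="0 0 0 0 0 0; 0 0 0 0 0 0; 0 0 0 0 0 0; 0 0 0 0 0 0; 0 0 0 0 0 0; 0 0 0 0 0 0; 0 0 0 0 0 0; 0 0 0 0 0 0; 0 0 -1 0 0 0; 0 0 -2 0 0 0; 0 0 -3 0 0 0; 0 0 -2.5 0 0 0; 0 0 0 0 0 0; 0 0 0 0 0 0", gripper=1)

```text
clock: 11.07
ee_pos: [0.6121, 0.0627, 0.1604]
tool_rot: [[0.959, 0.285, 0.006], [0.285, -0.959, 0.001], [0.006, 0.001, -1.0]]
wrist_force: [0.6, -0.3, -1.7]
opening: 0.997
```

```bash
python3 -c "
from h import *
go('large',.158)
im,d=vision.camera('side')
C=cloud('side',d);m=(d>0)&(np.hypot(C[...,0]-.6105,C[...,1]-.0619)<.027)
P=C[m&(C[...,2]>.058)&(C[...,2]<.072)];print('collar',len(P),P.mean(0),P.max(0))
cv2.imwrite('pics/a3.png',cv2.resize(im[150:260,205:305],(500,550),interpolation=cv2.INTER_CUBIC)[:,:,::-1])"
```

```text
large clock 11.07 pos [0.6121 0.0627 0.1604] d_cm [ -6.38 -23.31   0.18] yaw 16.55 tiltz [ 5.7e-03  6.0e-04 -1.0e+00] q [  5.8  29.6   9.1  69.2  -0.  169.3] F [ 0.6 -0.3 -1.7] M [-0.02 -0.03  0.03] open 0.997
collar 174 [0.61074445 0.05806525 0.06666912] [0.63185663 0.08213413 0.07136996]
```

View pics/a3.png

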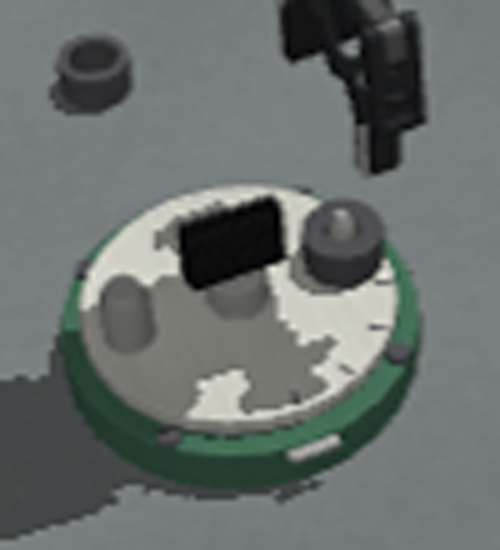

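The small collar is seated with the post tip showing through it at crop (340,215). The large collar would push joint 6 past 180° in this orientation, so I'll do the half turn now. The knob turn needs it as well.

Emit:
servo_tool(targets="0 0 0 0 0 -0.12; 0 0 0 0 0 -0.12; 0 0 0 0 0 -0.12; 0 0 0 0 0 -0.12; 0 0 0 0 0 -0.12; 0 0 0 0 0 -0.12; 0 0 0 0 0 -0.12; 0 0 0 0 0 -0.12; 0 0 0 0 0 -0.12; 0 0 0 0 0 -0.12; 0 0 0 0 0 -0.12; 0 0 0 0 0 -0.12; 0 0 0 0 0 -0.12; 0 0 0 0 0 -0.12; 0 0 0 0 0 -0.12; 0 0 0 0 0 -0.12; 0 0 0 0 0 -0.12; 0 0 0 0 0 -0.12; 0 0 0 0 0 -0.12; 0 0 0 0 0 -0.12")

```text
clock: 12.78
ee_pos: [0.6093, 0.0624, 0.1555]
tool_rot: [[-0.902, 0.432, -0.004], [0.432, 0.902, -0.0], [0.003, -0.002, -1.0]]
wrist_force: [-0.2, -0.3, 0.3]
opening: 0.997
```

Emit:
servo_tool(targets="0 0 0 0 0 -0.12; 0 0 0 0 0 -0.12; 0 0 0 0 0 -0.12; 0 0 0 0 0 -0.12; 0 0 0 0 0 -0.12; 0 0 0 0 0 -0.12; 0 0 0 0 0 -0.02; 0 0 0 0 0 0; 0 0 0 0 0 0")

```text
clock: 13.53
ee_pos: [0.6099, 0.0625, 0.1564]
tool_rot: [[-0.96, -0.281, -0.002], [-0.281, 0.96, -0.0], [0.002, 0.0, -1.0]]
wrist_force: [0.5, -0.8, -0.5]
opening: 1.004
```

```bash
python3 -c "
from h import *
go('large',.128)"
```

```text
large clock 13.53 pos [0.6099 0.0625 0.1564] d_cm [ 6.25 23.24  2.86] yaw -163.68 tiltz [-1.7e-03 -2.0e-04 -1.0e+00] q [  5.8  29.8   8.9  69.2   0.  -10.5] F [ 0.5 -0.8 -0.5] M [-0.01  0.    0.02] open 1.004
```

Emit:
servo_tool(targets="0.3 1.2 0 0 0 -0.005; 0.7 2.6 0.2 0 0 0; 0.7 2.6 0.4 0 0 0; 0.7 2.6 0.4 0 0 0; 0.7 2.6 0.4 0 0 0; 0.7 2.6 0.4 0 0 0; 0.7 2.6 0.4 0 0 0; 0.7 2.6 0.4 0 0 0; 0.7 2.6 0.3 0 0 0; 0.35 1.24 0 0 0 0; 0 0 0 0 0 0; 0 0 0 0 0 0; 0 0 0 0 0 0; 0 0 0 0 0 0")

```text
clock: 14.7
ee_pos: [0.4844, 0.2662, 0.1286]
tool_rot: [[-0.958, -0.286, 0.001], [-0.286, 0.958, -0.0], [-0.001, -0.0, -1.0]]
wrist_force: [0.1, -0.8, 0.3]
opening: 0.997
```

```bash
python3 -c "
from h import *
go('large',.030)"
```

```text
large clock 14.7 pos [0.4844 0.2662 0.1286] d_cm [-0.06  0.17  9.86] yaw -163.36 tiltz [ 6.e-04 -0.e+00 -1.e+00] q [28.8 24.6 -4.1 61.3 -0.  12.2] F [ 0.1 -0.8  0.3] M [ 0.03  0.01 -0.02] open 0.997
```

Emit:
servo_tool(targets="-0.05 0.15 1.5 0 0 0; 0 0 2 0 0 0; 0 0 2 0 0 0; 0 0 2 0 0 0; 0 0 1.5 0 0 0; 0 0 0.8 0 0 0; 0 0 0 0 0 0; 0 0 0 0 0 0; 0 0 0 0 0 0; 0 0 0 0 0 0")

```text
clock: 15.53
ee_pos: [0.4849, 0.269, 0.0316]
tool_rot: [[-0.958, -0.288, 0.002], [-0.288, 0.958, 0.001], [-0.003, 0.001, -1.0]]
wrist_force: [-0.5, 1.3, -0.3]
opening: 1.002
```

Emit:
servo_tool(targets="0 0 0 0 0 0; 0 0 0 0 0 0; 0 0 0 0 0 0; 0 0 0 0 0 0; 0 0 0 0 0 0; 0 0 0 0 0 0; 0 0 0 0 0 0; 0 0 0 0 0 0; 0 0 0 0 0 0; 0 0 0 0 0 0; 0 0 0 0 0 0; 0 0 0 0 0 0", gripper=-1, newtons=40)

```text
clock: 16.53
ee_pos: [0.4841, 0.2689, 0.031]
tool_rot: [[-0.958, -0.288, 0.001], [-0.288, 0.958, 0.0], [-0.001, 0.0, -1.0]]
wrist_force: [-0.9, -0.3, 6.5]
opening: 0.489
```

Emit:
servo_tool(targets="0 0 -1 0 0 0; 0 0 -2 0 0 0; 0 0 -3 0 0 0; 0 0 -3 0 0 0; 0 0 -3 0 0 0; 0 0 -1.5 0 0 0; 0 0 0 0 0 0; 0 0 0 0 0 0")

```text
clock: 17.2
ee_pos: [0.484, 0.2689, 0.1659]
tool_rot: [[-0.958, -0.288, 0.001], [-0.288, 0.958, 0.001], [-0.002, 0.0, -1.0]]
wrist_force: [-0.8, 0.4, -1.8]
opening: 0.491
```

```bash
python3 -c "
from h import *
go('thick',.165)
im,d=vision.camera('side')
cv2.imwrite('pics/a4.png',cv2.resize(im[80:190,180:280],(500,550),interpolation=cv2.INTER_CUBIC)[:,:,::-1])"
```

```text
thick clock 17.2 pos [0.484  0.2689 0.1659] d_cm [  5.85 -23.43   0.07] yaw -163.25 tiltz [ 1.4e-03  9.0e-04 -1.0e+00] q [29.1 22.8 -0.8 66.3  0.  12.3] F [-0.8  0.4 -1.8] M [-0.01 -0.03  0.01] open 0.491
```

View pics/a4.png

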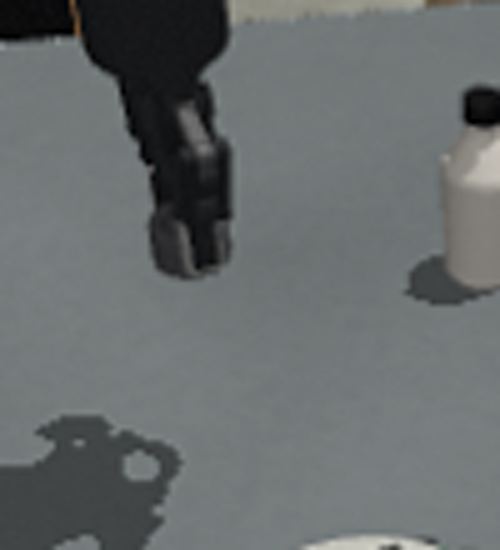

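The large collar is held at crop (190,235), and its ring shadow shows at (140,465). Next move is to the thick post.

Emit:
servo_tool(targets="0.3 -1.2 0 0 0 0; 0.6 -2.6 0 0 0 0; 0.65 -2.6 0 0 0 0; 0.65 -2.6 0 0 0 0; 0.65 -2.6 0 0 0 0; 0.65 -2.6 0 0 0 0; 0.65 -2.6 0 0 0 0; 0.65 -2.6 0 0 0 0; 0.65 -2.6 0 0 0 0; 0.4 -1.4 0 0 0 0; 0 0 0 0 0 0; 0 0 0 0 0 0; 0 0 0 0 0 0; 0 0 0 0 0 0")

```text
clock: 18.42
ee_pos: [0.4946, 0.0283, 0.1646]
tool_rot: [[-0.957, -0.289, -0.002], [-0.289, 0.957, 0.0], [0.001, 0.001, -1.0]]
wrist_force: [0.5, -0.2, -0.9]
opening: 0.489
```

```bash
python3 -c "
from h import *
go('thick',.115)"
```

```text
thick clock 18.42 pos [0.4946 0.0283 0.1646] d_cm [-0.08 -0.08  4.96] yaw -163.2 tiltz [-1.5e-03  1.0e-04 -1.0e+00] q [  3.3  16.8  -9.9  63.4   0.  -13.5] F [ 0.5 -0.2 -0.9] M [0.01 0.03 0.02] open 0.489
```

Emit:
servo_tool(targets="-0.05 -0.07 0.5 0 0 0; 0 0 1 0 0 0; 0 0 1 0 0 0; 0 0 1 0 0 0; 0 0 0.9 0 0 0; 0 0 0.5 0 0 0; 0 0 0 0 0 0; 0 0 0 0 0 0; 0 0 0 0 0 0; 0 0 0 0 0 0")

```text
clock: 19.25
ee_pos: [0.4964, 0.0272, 0.1169]
tool_rot: [[-0.958, -0.288, 0.001], [-0.288, 0.958, 0.0], [-0.001, -0.0, -1.0]]
wrist_force: [-0.1, 0.3, -0.4]
opening: 0.491
```

```bash
python3 -c "
from h import *
go('thick',.097)"
```

```text
thick clock 19.25 pos [0.4964 0.0272 0.1169] d_cm [0.08 0.07 1.99] yaw -163.26 tiltz [ 1.3e-03  1.0e-04 -1.0e+00] q [  3.1  19.6 -13.8  56.5   0.  -13.6] F [-0.1  0.3 -0.4] M [0.01 0.03 0.01] open 0.491
```

Emit:
servo_tool(targets="0.05 0.04 0.5 0 0 0; 0 0 0.5 0 0 0; 0 0 0.5 0 0 0; 0 0 0.4 0 0 0; 0 0 0 0 0 0; 0 0 0 0 0 0; 0 0 0 0 0 0")

```text
clock: 19.83
ee_pos: [0.4953, 0.0275, 0.0973]
tool_rot: [[-0.958, -0.288, -0.0], [-0.288, 0.958, 0.0], [0.0, 0.0, -1.0]]
wrist_force: [0.3, -0.1, -0.9]
opening: 0.488
```

```bash
python3 -c "
from h import *
go('thick',.0728)"
```

```text
thick clock 19.83 pos [0.4953 0.0275 0.0973] d_cm [-0.03  0.02  2.45] yaw -163.26 tiltz [-1.e-04  0.e+00 -1.e+00] q [  3.2  20.8 -15.3  53.8   0.  -13.6] F [ 0.3 -0.1 -0.9] M [ 0.   -0.01  0.06] open 0.488
```

No lateral force and it is past the taper, so I'll seat it and release.

Emit:
servo_tool(targets="0 0 0.5 0 0 0; 0 0 0.5 0 0 0; 0 0 0.5 0 0 0; 0 0 0.4 0 0 0; 0 0 0.3 0 0 0; 0 0 0.2 0 0 0; 0 0 0 0 0 0; 0 0 0 0 0 0; 0 0 0 0 0 0")

```text
clock: 20.58
ee_pos: [0.4954, 0.0275, 0.0733]
tool_rot: [[-0.958, -0.288, 0.0], [-0.288, 0.958, 0.0], [-0.0, -0.0, -1.0]]
wrist_force: [0.6, 0.2, -1.5]
opening: 0.49
```

Emit:
servo_tool(targets="0 0 0 0 0 0; 0 0 0 0 0 0; 0 0 0 0 0 0; 0 0 0 0 0 0; 0 0 0 0 0 0; 0 0 0 0 0 0; 0 0 0 0 0 0; 0 0 0 0 0 0; 0 0 -1 0 0 0; 0 0 -2 0 0 0; 0 0 -3 0 0 0; 0 0 -2.5 0 0 0; 0 0 0 0 0 0; 0 0 0 0 0 0", gripper=1)

```text
clock: 21.75
ee_pos: [0.4968, 0.0276, 0.1607]
tool_rot: [[-0.958, -0.288, 0.005], [-0.288, 0.958, 0.0], [-0.005, -0.001, -1.0]]
wrist_force: [0.5, 0.0, -0.5]
opening: 1.004
```

```bash
python3 -c "
from h import *
go('axis',.140)
im,d=vision.camera('side')
C=cloud('side',d)
for k in('thin','thick'):
  m=(d>0)&(np.hypot(C[...,0]-PTS[k][0],C[...,1]-PTS[k][1])<.027)
  P=C[m&(C[...,2]>.058)&(C[...,2]<.076)];print(k,len(P),P.mean(0).round(4),'z med',np.median(P[:,2]).round(4))
cv2.imwrite('pics/a5.png',cv2.resize(im[150:260,205:305],(500,550),interpolation=cv2.INTER_CUBIC)[:,:,::-1])"
```

```text
axis clock 21.75 pos [0.4968 0.0276 0.1607] d_cm [-5.87  0.03  2.1 ] yaw -163.26 tiltz [ 5.e-03  3.e-04 -1.e+00] q [  3.2  17.  -10.3  62.5   0.  -13.6] F [ 0.5  0.  -0.5] M [-0.02  0.01 -0.07] open 1.004
thin 187 [0.6109 0.0579 0.067 ] z med 0.0674
thick 167 [0.4964 0.0207 0.0674] z med 0.0675
```

View pics/a5.png

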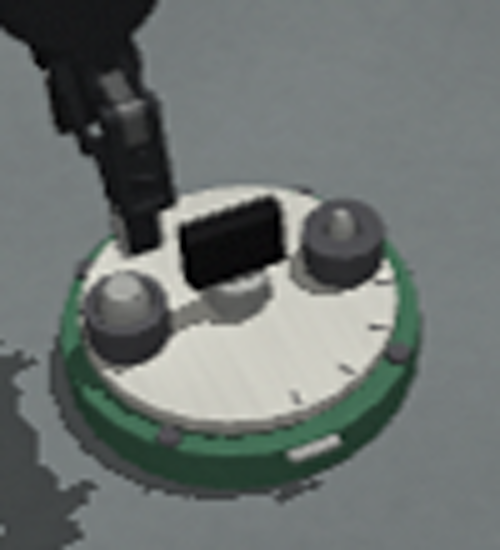

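Both collars are down: their tops measure 0.067 m, as expected, and the tab is still at the first tick. Going to the knob.

Emit:
servo_tool(targets="-1 0 0 0 0 0; -2 0 0.3 0 0 0; -2 0 0.4 0 0 0; -0.87 0 0.3 0 0 0; 0 0 0 0 0 0; 0 0 0 0 0 0; 0 0 0 0 0 0; 0 0 0 0 0 0")

```text
clock: 22.47
ee_pos: [0.5504, 0.0441, 0.1481]
tool_rot: [[-0.958, -0.288, -0.001], [-0.288, 0.958, -0.0], [0.001, 0.0, -1.0]]
wrist_force: [-0.3, -0.3, -0.1]
opening: 1.001
```

```bash
python3 -c "
from h import *
go('axis',.092)"
```

```text
axis clock 22.47 pos [0.5504 0.0441 0.1481] d_cm [-0.28 -0.01  5.61] yaw -163.27 tiltz [-1.4e-03 -1.0e-04 -1.0e+00] q [  4.6  23.6  -2.5  64.   -0.  -12.1] F [-0.3 -0.3 -0.1] M [-0.02  0.01  0.01] open 1.001
```

Emit:
servo_tool(targets="-0.2 0 1 0 0 0; 0 0 1.5 0 0 0; 0 0 1.5 0 0 0; 0 0 1 0 0 0; 0 0 0.5 0 0 0; 0 0 0 0 0 0; 0 0 0 0 0 0; 0 0 0 0 0 0; 0 0 0 0 0 0")

```text
clock: 23.22
ee_pos: [0.5541, 0.045, 0.0942]
tool_rot: [[-0.958, -0.288, 0.002], [-0.288, 0.958, 0.0], [-0.002, -0.0, -1.0]]
wrist_force: [0.1, -0.5, -0.5]
opening: 0.998
```

```bash
python3 -c "
from h import *
go('axis',.092)"
```

```text
axis clock 23.22 pos [0.5541 0.045  0.0942] d_cm [0.11 0.01 0.22] yaw -163.26 tiltz [ 1.8e-03  2.0e-04 -1.0e+00] q [  4.6  26.8  -6.2  56.9   0.  -12.1] F [ 0.1 -0.5 -0.5] M [-0.06 -0.06 -0.06] open 0.998
```

Emit:
servo_tool(targets="0.06 0 0.2 0 0 0; 0 0 0 0 0 0; 0 0 0 0 0 0; 0 0 0 0 0 0; 0 0 0 0 0 0; 0 0 0 0 0 0; 0 0 0 0 0 0; 0 0 0 0 0 0; 0 0 0 0 0 0; 0 0 0 0 0 0; 0 0 0 0 0 0; 0 0 0 0 0 0; 0 0 0 0 0 0; 0 0 0 0 0 0", gripper=-1, newtons=80)

```text
clock: 24.38
ee_pos: [0.5529, 0.0446, 0.0915]
tool_rot: [[-0.958, -0.288, 0.0], [-0.288, 0.958, -0.0], [-0.0, -0.0, -1.0]]
wrist_force: [-0.7, -2.2, 4.1]
opening: 0.179
```

```bash
python3 -c "
from h import *
go('axis',.092)"
```

```text
axis clock 24.38 pos [0.5529 0.0446 0.0915] d_cm [-0.01  0.01 -0.05] yaw -163.26 tiltz [ 3.e-04 -3.e-04 -1.e+00] q [  4.6  26.9  -6.5  56.5  -0.  -12.1] F [-0.7 -2.2  4.1] M [-0.33  0.24  0.01] open 0.179
```

Knob gripped (opening 15 mm). Turning clockwise by one click first.

Emit:
servo_tool(targets="0 0 0 0 0 0.02; 0 0 0 0 0 0.04; 0 0 0 0 0 0.04; 0 0 0 0 0 0.04; 0 0 0 0 0 0.04; 0 0 0 0 0 0.04; 0 0 0 0 0 0.04; 0 0 0 0 0 0.04; 0 0 0 0 0 0.04; 0 0 0 0 0 0.04; 0 0 0 0 0 0.04; 0 0 0 0 0 0; 0 0 0 0 0 0; 0 0 0 0 0 0")

```text
clock: 25.55
ee_pos: [0.5529, 0.0447, 0.0915]
tool_rot: [[-0.992, 0.127, 0.0], [0.127, 0.992, -0.0], [-0.0, -0.0, -1.0]]
wrist_force: [-1.1, -2.6, 5.3]
opening: 0.174
```

```bash
python3 -c "
from h import *
go('axis',.092)"
```

```text
axis clock 25.55 pos [0.5529 0.0447 0.0915] d_cm [-0.01  0.02 -0.05] yaw 172.7 tiltz [ 3.e-04 -1.e-04 -1.e+00] q [ 4.6 26.9 -6.5 56.5 -0.  11.9] F [-1.1 -2.6  5.3] M [-0.38  0.29 -0.09] open 0.174
```

Emit:
servo_tool(targets="0 0 0 0 0 0.02; 0 0 0 0 0 0.04; 0 0 0 0 0 0.04; 0 0 0 0 0 0.04; 0 0 0 0 0 0.04; 0 0 0 0 0 0.04; 0 0 0 0 0 0.04; 0 0 0 0 0 0.04; 0 0 0 0 0 0.04; 0 0 0 0 0 0.04; 0 0 0 0 0 0.04; 0 0 0 0 0 0; 0 0 0 0 0 0; 0 0 0 0 0 0")

```text
clock: 26.72
ee_pos: [0.5529, 0.0447, 0.0915]
tool_rot: [[-0.854, 0.52, 0.0], [0.52, 0.854, -0.0], [-0.0, 0.0, -1.0]]
wrist_force: [-1.5, -2.0, 5.6]
opening: 0.175
```

Emit:
servo_tool(targets="0 0 0 0 0 0.02; 0 0 0 0 0 0.04; 0 0 0 0 0 0.04; 0 0 0 0 0 0.04; 0 0 0 0 0 0.04; 0 0 0 0 0 0.04; 0 0 0 0 0 0.04; 0 0 0 0 0 0.04; 0 0 0 0 0 0.04; 0 0 0 0 0 0.04; 0 0 0 0 0 0.037; 0 0 0 0 0 0; 0 0 0 0 0 0; 0 0 0 0 0 0; 0 0 0 0 0 0; 0 0 0 0 0 0")

```text
clock: 28.05
ee_pos: [0.5529, 0.0448, 0.0915]
tool_rot: [[-0.57, 0.822, 0.0], [0.822, 0.57, 0.0], [-0.0, 0.0, -1.0]]
wrist_force: [-0.3, -2.4, 5.1]
opening: 0.178
```

```bash
python3 -c "
from h import *
go('axis',.092)
im,d=vision.camera('side')
C=cloud('side',d)
a=np.radians(16.6-72)
for k,s in(('thin',1),('thick',-1)):
  c=np.array(PTS['axis'])+s*.06*np.array([np.cos(a),np.sin(a)])
  m=(d>0)&(np.hypot(C[...,0]-c[0],C[...,1]-c[1])<.027)
  P=C[m&(C[...,2]>.05)&(C[...,2]<.076)]
  print(k,c.round(4),len(P),len(P) and (P.mean(0).round(4),np.median(P[:,2]).round(4)))
cv2.imwrite('pics/a6.png',cv2.resize(im[150:260,205:305],(500,550),interpolation=cv2.INTER_CUBIC)[:,:,::-1])"
```

```text
axis clock 28.05 pos [0.5529 0.0448 0.0915] d_cm [-0.    0.01 -0.05] yaw 124.75 tiltz [ 3.e-04  0.e+00 -1.e+00] q [ 4.6 27.  -6.5 56.5  0.  59.9] F [-0.3 -2.4  5.1] M [-0.29  0.28 -0.04] open 0.178
thin [ 0.5871 -0.0046] 249 (array([ 0.5882, -0.011 ,  0.0651]), np.float64(0.0672))
thick [0.5189 0.0942] 55 (array([0.511 , 0.0787, 0.0609]), np.float64(0.0617))
```

View pics/a6.png

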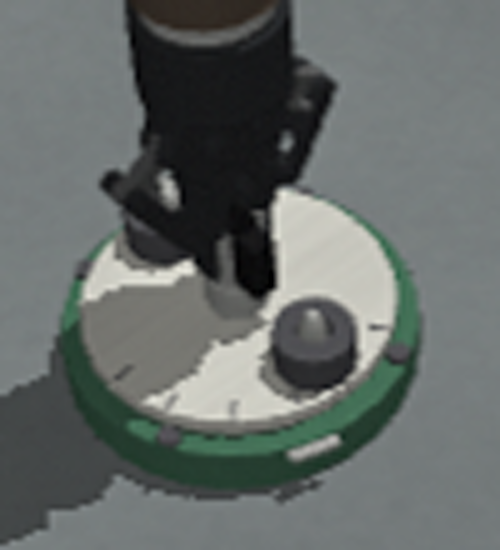

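The side view shows three ticks past the tab at crop (122,372), (170,402) and (233,407). The fourth should be at the tab but is hidden behind the collar. The wrist has turned 72.0° with almost no residual moment, so I'm handing in.

```bash
python3 -c "
from h import *
print(robot.sign_off())"
```

```text
the job is handed in; nothing more can be done
None
```

I put both steel collars on their matching posts with the table still at home, then turned the table three clicks clockwise by the knob. I handed the job in at about 28 s of the 72 s allowed, with the knob still gripped.

**Collars:** The small-bore collar is on the thin post and the large-bore collar on the thick post. Before turning, both tops measured about 67 mm above the bench, which is the fully-down height. There were no sideways forces as they went on.

**Table:** The wrist turned 72.0°, the third click, and the moment left about the turning axis was about 0.04 N m. The picture shows three ticks past the tab.

**Grip:** The jaws are set to 80 N and read about 15 mm open on the 16 mm knob.

**Less certain:**
- After the turn the fourth tick, which should be at the tab, was hidden behind the small collar. I took the click from the wrist angle and the other ticks.
- The gripper mostly hid the large collar in that last view, so I could not measure its height again. The small collar still measured 67 mm.

I never moved the arm near the bottle, the wrench, the bin or the two look-alike collars. I did not measure their positions again at the end.

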